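Change the pots on the weighing station and start the weighing

TASK

Turn the weighing station's selector knob from the white mark to the yellow mark to lock the pans; then, leaving it there, take the weighed black pots off the pans and stand them in the blue tray, and stand every white pot upright on a pan of its own, well centred. When all pots are in place turn the selector to the green mark, let it click in, and leave the mouse, the calculator and the bottles undisturbed.

Things in the scene. Friction and masses are not known exactly. Their poses are not given: they have to be found in the camera images.
- station: Fixed white weighing station, box 170 mm (its x) by 320 mm (its y), deck 32 mm above the worktop, origin at the centre of its foot, x away from the robot, y to the robot's left. Pans on its right part, selector knob on its left (at x -22 mm, y +97 mm).
- pan_0 (a point): Centre of the top of a flat round steel weighing pan, 40 mm across and 5 mm thick on a 16 mm stem, its top 8 mm above the deck (40 mm above the worktop); at x -44 mm, y 0 mm in the station's frame. The pans are 88 mm apart in x, 95 mm in y; a pot overhangs its pan all round.
- pan_1 (a point): Centre of the top of a flat round steel weighing pan, 40 mm across and 5 mm thick on a 16 mm stem, its top 8 mm above the deck (40 mm above the worktop); at x 44 mm, y 0 mm in the station's frame. The pans are 88 mm apart in x, 95 mm in y; a pot overhangs its pan all round.
- pan_2 (a point): Centre of the top of a flat round steel weighing pan, 40 mm across and 5 mm thick on a 16 mm stem, its top 8 mm above the deck (40 mm above the worktop); at x -44 mm, y -95 mm in the station's frame. The pans are 88 mm apart in x, 95 mm in y; a pot overhangs its pan all round.
- pan_3 (a point): Centre of the top of a flat round steel weighing pan, 40 mm across and 5 mm thick on a 16 mm stem, its top 8 mm above the deck (40 mm above the worktop); at x 44 mm, y -95 mm in the station's frame. The pans are 88 mm apart in x, 95 mm in y; a pot overhangs its pan all round.
- screens (a point): Point on the deck midway between the station's two upright clear screens (at x 0, y -47.5 mm in the station's frame). Each is 3 mm thick, 156 mm long along the station's y, its aluminium-edged top 71 mm above the worktop; one stands 81.5 mm in front of this point, one 81.5 mm behind, with the pans between them. Close the fingers roughly along the station's y at the pans.
- selector (a joint): Selector knob angle, rad, about the vertical: grows anticlockwise seen from above. Four spring detents at -0.975, -0.325, 0.325 and 0.975; stops at -1.1 and 1.1. At 0 the pointer points along the station's -x (towards the robot). Turning over a detent takes up to about 0.1 N m; let go, the knob settles into the nearest detent.
- selector_grip (a point): Point on the knob's axis 1 mm below the top of its bar grip (65 mm above the worktop), good for the TCP. The black bar grip is 12 mm thick, 54 mm long, 24 mm high, on a 58 mm wide round skirt whose top is 42 mm above the worktop; the point's x axis runs along the bar, the pointer (white line) is its -x end.
- pointer (a point): Point that the knob's white line points at: 46 mm from the knob's axis, on the deck, at the radius of the coloured marks.
- mark_white: White round mark, 12 mm across, flat on the deck 46 mm from the knob's axis, one per detent: off; always at the detent -0.975, where the knob starts.
- mark_yellow: Yellow round mark, 12 mm across, flat on the deck 46 mm from the knob's axis, one per detent: pans locked, for changing pots. The yellow, green and blue marks change places among the other three detents from start to start.
- mark_green: Green round mark, 12 mm across, flat on the deck 46 mm from the knob's axis, one per detent: weigh. The yellow, green and blue marks change places among the other three detents from start to start.
- mark_blue: Blue round mark, 12 mm across, flat on the deck 46 mm from the knob's axis, one per detent: tare, not used here. The yellow, green and blue marks change places among the other three detents from start to start.
- white_pot_0: White round lidded pot, 53 mm across and 30 mm high (body 50 mm, lid 52 mm, lid from 20 mm up), about 40 to 90 g; origin at the centre of its underside, z up; grip it round the sides. Starts on the worktop left of the tray; there are three or four white pots, the others are absent.
- white_pot_1: White round lidded pot, 53 mm across and 30 mm high (body 50 mm, lid 52 mm, lid from 20 mm up), about 40 to 90 g; origin at the centre of its underside, z up; grip it round the sides. Starts on the worktop left of the tray; there are three or four white pots, the others are absent.
- white_pot_2: White round lidded pot, 53 mm across and 30 mm high (body 50 mm, lid 52 mm, lid from 20 mm up), about 40 to 90 g; origin at the centre of its underside, z up; grip it round the sides. Starts on the worktop left of the tray; there are three or four white pots, the others are absent.
- white_pot_3: White round lidded pot, 53 mm across and 30 mm high (body 50 mm, lid 52 mm, lid from 20 mm up), about 40 to 90 g; origin at the centre of its underside, z up; grip it round the sides. Starts on the worktop left of the tray; there are three or four white pots, the others are absent.
- black_pot_0: Black round lidded pot, 53 mm across and 30 mm high (body 50 mm, lid 52 mm, lid from 20 mm up), about 40 to 90 g; origin at the centre of its underside, z up; grip it round the sides. Starts on a pan; there are one or two black pots, already weighed.
- black_pot_1: Black round lidded pot, 53 mm across and 30 mm high (body 50 mm, lid 52 mm, lid from 20 mm up), about 40 to 90 g; origin at the centre of its underside, z up; grip it round the sides. Starts on a pan; there are one or two black pots, already weighed.
- tray: Fixed blue tray, 160 mm (its x) by 130 mm (its y), walls 3 mm thick and 12 mm high, inner floor 3 mm above the worktop; origin at the centre of its underside; two pots fit side by side along x. Tall solids nearby: a black monitor box behind with a white mains adapter to its left (x above 0.57 m, y -0.12 to 0.24 m) and a drum-shaped autosampler on the right (y below -0.37 m for x above 0.45 m).
- dropper: Small brown dropper bottle, 33 mm across, 102 mm high, behind the station; origin at the centre of its foot. Bystander.
- reagent: White reagent bottle with a yellow cap, 45 mm across, 106 mm high, behind the station; origin at the centre of its foot. Bystander.
- calculator: Calculator lying flat, 132 x 90 x 15 mm, beyond the white pots; origin at the centre of its underside. Bystander.
- mouse: Black computer mouse, 113 x 70 x 36 mm, left of the white pots; origin at the centre of its underside. Bystander.

How it is judged:
By the outcome, as a careful person would: the job done as asked, in the order asked, and still so for the second after the job is handed in, with the robot touching nothing.
Of white_pot_0, white_pot_1, white_pot_2, white_pot_3 only 3 to 4 are there at a start; the rules pass over those that are not, and their reading is None.
Of black_pot_0, black_pot_1 only 1 to 2 are there at a start; the rules pass over those that are not, and their reading is None.
At some moment in a run one of white_pot_0, white_pot_1, white_pot_2, white_pot_3 may be knocked a few centimetres aside while the robot is not near it.
Once in a run the grip may slacken for a moment while it holds something.
It also fails if it takes over 210 s, if anything falls off the work surface, if the arm or the gripper's body presses on something with over 40 N, if the wrist force passes 120 N, or if a joint passes its speed limit or range.

ROBOT

A 6-joint arm with a two-finger parallel gripper is mounted at the origin on a cart in front of the work surface, level with it; the furniture and walls round the work are solid. World frame = base frame: x ahead of the robot, y to its left, z up, the work surface at z = 0. Lengths are in m, angles in rad, forces in N, time in s.
With the tool pointing down it reaches from about 0.35 to 0.775 m from the base axis. Payload 7.3 kg.
Tool frame: the origin (TCP) lies between the finger pads, 19 mm behind the fingertips; this is the grasp point; z points along the fingers, x is the direction in which the jaws open and shut, and the axes are right-handed (so a half turn about z gives the same grasp; the last joint's range is limited). The gripper opens to 92 mm and grips with 3 to 60 N. Pads are 19 mm wide; open, the fingers measure 130 mm over their backs; the gripper's body (75 mm by 190 mm) begins 47 mm behind the grasp point.
Start: joints at [-0.146, 0.342, 1.524, -0, 1.275, -0.146], TCP at [0.525, 0, 0.246] pointing down, gripper open.
Joint ranges: [-2.53, 2.53], [-0.77, 2.02], [0.04, 2.7], [-1, 4.14], [0.28, 2.66], [-3.11, 3.11]. Speed limits (rad/s): [2.57, 2.57, 3.14, 3.14, 3.14, 3.14].

INTERFACE

Orientations are given as a rotation vector (axis times angle).
In Python, from station import bot, viewer gives the robot as it stands. Calls block until the motion is done:
- bot.goto(position, orientation): joint-space move of the TCP to a pose.
- bot.move_l(position, speed=0.15, frame=None, contact_N=None): straight line of the TCP; frame=None keeps the orientation; speed is the mean speed in m/s. With contact_N (N) it stops when the force on the tool has changed by that much, and returns True; else False.
- bot.move_j(angles): joint-space move.
- bot.open_gripper() and bot.clamp(effort=None): open the fingers fully, or close them until they stop; effort is the grip in N (None keeps the last).
- bot.dwell(seconds).
- bot.ik(position, orientation): joint angles nearest the present ones, or None.
- viewer.camera(name): name is "scene" or "side" or "wrist"; returns (picture, depth): 420x560x3 uint8, red, green, blue; 420x560 float32, m along the optical axis (not along the pixel's ray), 0 where there is no reading.
- viewer.camera_info(name): a dict with "vertical_fov" (degrees; the focal length in pixels is half the picture's height over the tangent of half this angle, whatever the lens; pixels are square), "cx", "cy" (the principal point, pixels), "extrinsics" (4x4, takes a point from world to camera coordinates); the wrist camera has in their place "hand_eye" (4x4, takes a point from camera to tool coordinates, whose origin is the TCP and whose axes are the tool frame's). Camera axes: x right, y down, z forward; pixel columns grow to the right and rows downward; lengths in m; the calibration is good to about 2 mm. The wrist camera is an equidistant fisheye: a pixel r from the principal point sees the ray r / f radians off the axis. A picture is of the moment at which its call begins: read the wrist's pose just before it. camera_info takes no time and is no camera call.
A pose or a line that the arm cannot do raises bot.IKError and nothing moves.
- bot.hand_in(): hands the job in, once; it reports no verdict.
Readings, each from a call of its own:
- bot.get_t(): time.
- bot.get_joint_positions(): joint angles.
- bot.get_dq(): joint speeds.
- bot.get_tau(): joint torques, N m.
- bot.get_position(): TCP position.
- bot.get_tool_rot(): TCP orientation.
- bot.get_contact_force(): force on the tool from outside, world axes, zero at the start.
- bot.get_torque(): the same for the moment, N m.
- bot.get_width(): finger opening in m.
Only numpy, scipy, OpenCV 4.12 (cv2) and the standard library are available. Lean on these libraries where they do the work, as an engineer would, in place of code of your own. Each camera call takes 0.05 s, during which the arm holds its last target. There are 200 camera calls.

## Working session

There is one attempt and no reset: what is moved stays moved. The work goes in short steps, each a Python script; the robot and the scene stay as the last script left them, time stands still between calls to the robot, and variables do not carry over. Pictures are saved under pics/ and viewed, about 12 in all and at most 16, crops included, and the job is handed in when it is done.

```bash
ls; mkdir -p pics
python3 - <<'E'
from station import bot, viewer
import cv2, numpy as np
for n in ["scene","side"]:
    im,d=viewer.camera(n); cv2.imwrite(f"pics/{n}0.png",cv2.resize(im[:,:,::-1],(800,600))); np.savez(f"pics/{n}0.npz",im=im,d=d)
    print(n,viewer.camera_info(n))
print(viewer.camera_info("wrist"),bot.get_tool_rot(),bot.get_t())
E
```

```text
pics
scene {'vertical_fov': 44.92885415382117, 'cx': 282.9484037145299, 'cy': 217.3689458061351, 'extrinsics': array([[ 0.70017843,  0.71381405, -0.01482116, -0.47302175],
       [ 0.51516697, -0.5194808 , -0.68172039, -0.13274945],
       [-0.4943209 ,  0.46969054, -0.73146267,  2.07051308],
       [ 0.        ,  0.        ,  0.        ,  1.        ]])}
side {'vertical_fov': 48.239764048873106, 'cx': 281.57926666379626, 'cy': 213.1260961586761, 'extrinsics': array([[-0.73047037, -0.68293237,  0.0040511 ,  0.48710371],
       [-0.59784324,  0.63656826, -0.48720048,  0.26194491],
       [ 0.33014618, -0.35830744, -0.87328076,  1.26341658],
       [ 0.        ,  0.        ,  0.        ,  1.        ]])}
{'vertical_fov': 65.70646984690485, 'cx': 284.24581184487636, 'cy': 209.86705487294302, 'hand_eye': array([[ 9.99999469e-01, -7.40732923e-04,  7.15844624e-04,
         1.43927216e-03],
       [ 4.96970338e-04,  9.55619977e-01,  2.94601786e-01,
        -8.08220989e-02],
       [-9.02296665e-04, -2.94601274e-01,  9.55619838e-01,
        -1.40227843e-01],
       [ 0.00000000e+00,  0.00000000e+00,  0.00000000e+00,
         1.00000000e+00]])} [-3.14140032e+00 -2.37675934e-05  2.08265316e-03] 0.1
```

View pics/scene0.png

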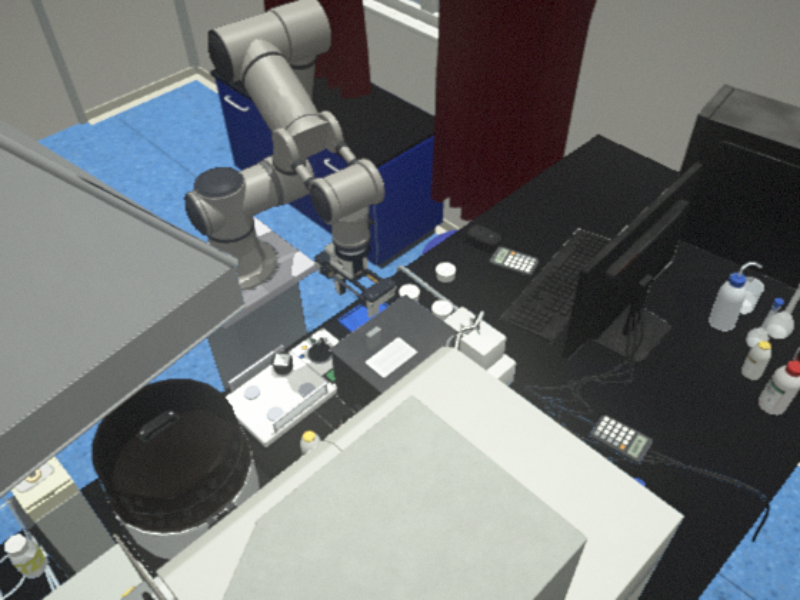

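View pics/side0.png

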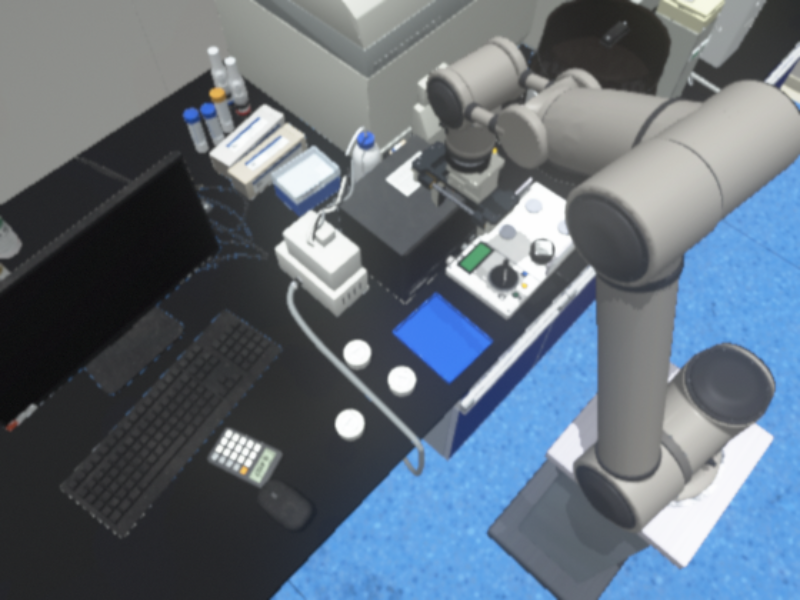

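Side picture: three white pots at (357,352), (402,379), (350,422); one black pot at about (542,246) on a pan; knob at (504,272); tray centre (441,337); mouse (286,503).

```bash
cat > h.py <<'E'
from station import bot, viewer
import cv2, numpy as np
from scipy.spatial.transform import Rotation as R
def ray_plane(o,d,z): return o+d*((z-o[2])/d[2])
def side(u,v,z,name="side"):   # native px
    i=viewer.camera_info(name); f=210/np.tan(np.radians(i["vertical_fov"]/2)); E=i["extrinsics"]
    d=E[:3,:3].T@np.array([(u-i["cx"])/f,(v-i["cy"])/f,1]); return ray_plane(-E[:3,:3].T@E[:3,3],d,z)
def snap(tag):
    p,r=np.array(bot.get_position()),np.array(bot.get_tool_rot())
    im,d=viewer.camera("wrist"); np.savez(f"pics/{tag}.npz",im=im,d=d,p=p,r=r)
    cv2.imwrite(f"pics/{tag}.png",cv2.resize(im[:,:,::-1],(800,600),interpolation=cv2.INTER_CUBIC))
    return im,d,p,r
def wrist(u,v,z,p,r):          # native px -> world at height z
    i=viewer.camera_info("wrist"); f=210/np.tan(np.radians(i["vertical_fov"]/2)); H=i["hand_eye"]
    x,y=u-i["cx"],v-i["cy"]; q=np.hypot(x,y); t=q/f
    d=np.array([x/q*np.sin(t),y/q*np.sin(t),np.cos(t)]) if q>0 else np.array([0,0,1.])
    M=R.from_rotvec(r).as_matrix(); return ray_plane(p+M@H[:3,3],M@H[:3,:3]@d,z)
def down(yaw): # tool pointing down, tool x at angle yaw in world
    return (R.from_euler('z',yaw)*R.from_rotvec([np.pi,0,0])).as_rotvec()
E
python3 - <<'E'
from h import *
for n,(u,v,z) in dict(w0=(357,352,.03),w1=(402,379,.03),w2=(350,422,.03),b=(542,246,.07),knob=(504,272,.05),tray=(441,337,.01),mouse=(286,503,.03),stA=(447,267,.032),stB=(508,312,.032)).items(): print(n,side(u*.7,v*.7,z).round(3))
E
```

```text
w0 [0.54  0.266 0.03 ]
w1 [0.436 0.247 0.03 ]
w2 [0.448 0.377 0.03 ]
b [ 0.416 -0.158  0.07 ]
knob [ 0.44  -0.066  0.05 ]
tray [0.447 0.12  0.01 ]
mouse [0.425 0.558 0.03 ]
stA [ 0.541 -0.003  0.032]
stB [ 0.379 -0.007  0.032]
```

Run:
```python
from h import *
bot.goto([0.46,-0.14,0.27],down(0.02))
snap("st1"); print(bot.get_position(),bot.get_joint_positions())
```

```text
[ 0.46031524 -0.13917055  0.26972768] [-4.53537567e-01  2.41713590e-01  1.59712900e+00  6.42690067e-04
  1.30321993e+00 -4.73986942e-01]
```

View pics/st1.png

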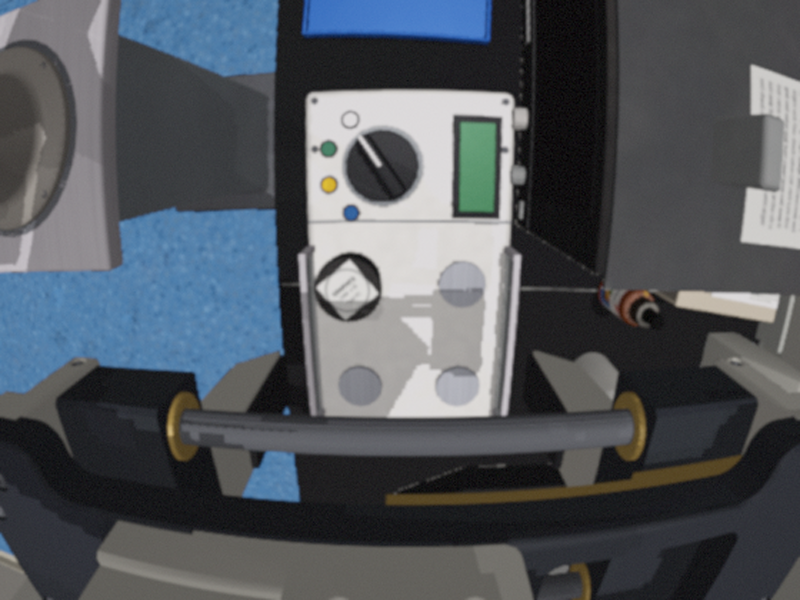

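Overhead view: marks white (350,119), green (328,148), yellow (329,185), blue (351,212). So yellow is at +0.325 and green at −0.325. There is one black pot, on pan_0 (348,287); the other pans are empty.

Run:
```python
from h import *
z=np.load("pics/st1.npz"); p,r=z["p"],z["r"]
K=np.array([-.022,.097]); pts=[]
def mk(a): return K+.046*np.array([-np.cos(a),-np.sin(a)])
L=[((350,119),.032,mk(-.975)),((328,148),.032,mk(-.325)),((329,185),.032,mk(.325)),((351,212),.032,mk(.975)),
((462,284),.04,[.044,0]),((360,386),.04,[-.044,-.095]),((457,386),.04,[.044,-.095])]
W=np.array([wrist(u*.7,v*.7,h,p,r)[:2] for (u,v),h,_ in L]); S=np.array([np.array(s,float) for *_,s in L])
a,b=S-S.mean(0),W-W.mean(0); th=np.arctan2((a[:,0]*b[:,1]-a[:,1]*b[:,0]).sum(),(a*b).sum())
Q=np.array([[np.cos(th),-np.sin(th)],[np.sin(th),np.cos(th)]]); t=W.mean(0)-Q@S.mean(0)
print(th,t,(W-(S@Q.T+t)).round(4)*1000)
print("knob",Q@K+t,wrist(383*.7,165*.7,.042,p,r),"pans",[(Q@np.array(s)+t).round(4) for s in [(-.044,0),(.044,0),(-.044,-.095),(.044,-.095)]], "pot",wrist(348*.7,287*.7,.07,p,r))
```

```text
0.016324390119512488 [ 0.46479084 -0.15907733] [[ 0.1  0.1]
 [-0.2  0.2]
 [ 0.2 -0.8]
 [ 0.2 -0.1]
 [-0.1  0.1]
 [ 0.3  0.2]
 [-0.5  0.3]]
knob [ 0.44121037 -0.06244938] [ 0.44244578 -0.06226267  0.042     ] pans [array([ 0.4208, -0.1598]), array([ 0.5088, -0.1584]), array([ 0.4223, -0.2548]), array([ 0.5103, -0.2533])] pot [ 0.41779909 -0.15417658  0.07      ]
```

```bash
cat >> h.py <<'E'
TH=.0163; T=np.array([.46479,-.15908]); Q=np.array([[np.cos(TH),-np.sin(TH)],[np.sin(TH),np.cos(TH)]])
def st(x,y,z): return [*(Q@np.array([x,y])+T),z]
PAN=[(-.044,0),(.044,0),(-.044,-.095),(.044,-.095)]
def turn(a,b):
    ya,yb=[TH+c+np.pi/2 for c in (a,b)]
    bot.goto(st(-.022,.097,.15),down(ya)); bot.move_l(st(-.022,.097,.067),speed=.08,contact_N=12)
    bot.clamp(20); print("w",bot.get_width(),bot.get_position())
    p=bot.get_position()
    for y in np.linspace(ya,yb,7)[1:]: bot.goto(p,down(y)); print("Tz",round(bot.get_torque()[2],3))
    bot.open_gripper(); q=bot.get_position(); bot.move_l([q[0],q[1],.16]); print(bot.get_t())
E
python3 - <<'E'
from h import *
turn(-.975,.325)
print(np.abs(bot.get_contact_force()).max())
bot.goto([0.46,-0.14,0.27],down(0.02)); snap("st2"); print(bot.get_t())
E
```

```text
w 0.011305912777764493 [ 0.43970556 -0.06337223  0.06696288]
Tz -0.516
Tz -0.897
Tz 0.106
Tz -0.525
Tz -0.885
Tz 0.118
7.8917
0.9602091180436834
9.4833
```

View pics/st2.png

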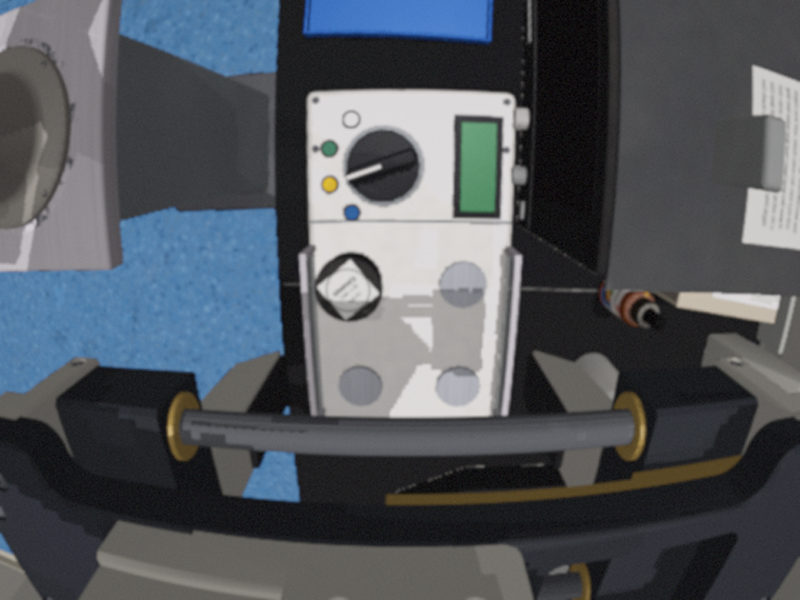

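The knob's line points at yellow. Next I'll look at the tray and the white pots.

Run:
```python
from h import *
bot.goto([0.46,0.10,0.27],down(0.0)); a=snap("tr")[0]
bot.goto([0.47,0.25,0.27],down(0.0)); b=snap("wp")[0]
cv2.imwrite("pics/two.png",cv2.resize(np.hstack([a[:300],b[:300]])[:,:,::-1],None,fx=.714,fy=.714,interpolation=cv2.INTER_AREA)); print(bot.get_t())
```

```text
11.1833
```

View pics/tr.png

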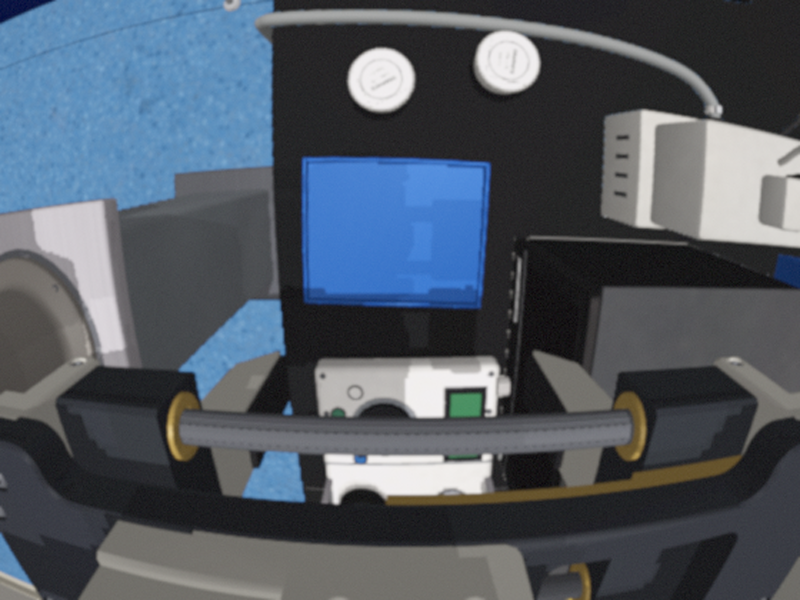

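View pics/wp.png

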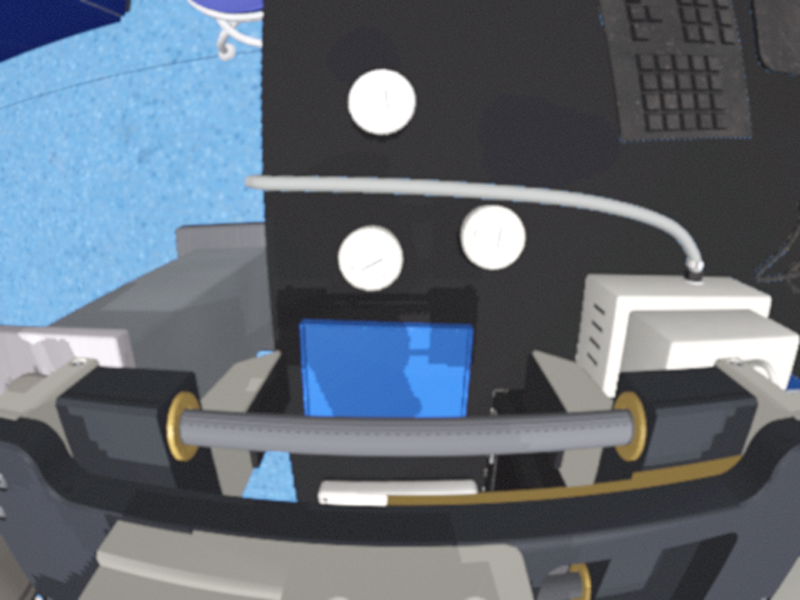

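Tray corners at (303,157), (490,162), (481,308), (303,303). White pots in the second picture are at (371,258), (493,237) and (382,101), with a hose between them.

```bash
cat >> h.py <<'E'
YP=TH+np.pi/2+.26
def fit_yaw(y): # pick the equivalent yaw (mod pi) with q6 in comfortable range is done by ik
    return y
def find_white():
    im,d,p,r=snap("fw%d"%int(bot.get_t()*10))
    m=(im.min(2)>150).astype(np.uint8)*255; m[300:]=0
    out=[]
    for c in cv2.findContours(cv2.morphologyEx(m,cv2.MORPH_OPEN,np.ones((9,9))),cv2.RETR_EXTERNAL,cv2.CHAIN_APPROX_NONE)[0]:
        (u,v),rad=cv2.minEnclosingCircle(c); a=cv2.contourArea(c)
        if 14<rad<40 and a>.8*np.pi*rad**2: out.append((wrist(u,v,.028,p,r).round(4),round(rad,1)))
    return out
E
python3 - <<'E'
from h import *
z=np.load("pics/tr.npz"); C=np.array([wrist(u*.7,v*.7,.012,z["p"],z["r"]) for u,v in [(303,157),(490,162),(481,308),(303,303)]])
print(C.round(4),C.mean(0).round(4))
z=np.load("pics/wp.npz")
for u,v in [(371,258),(493,237),(382,101)]: print(wrist(u*.7,v*.7,.028,z["p"],z["r"]).round(4))
for u,v in [(400,186),(500,190),(600,200),(300,183)]: 
    print("hose",z["d"][int(v*.7)-3:int(v*.7)+4,int(u*.7)].round(4), "table", z["d"][int(v*.7)-25,int(u*.7)])
print(find_white())
for p in [st(*PAN[i],.1) for i in range(4)]+[[.447,.12,.03]]:
    for y in (YP,YP-np.pi,0): q=bot.ik(p,down(y)); print(p[:2],round(y,2),None if q is None else np.round(q,2))
E
```

```text
[[0.3737 0.1854 0.012 ]
 [0.5337 0.1803 0.012 ]
 [0.5302 0.0494 0.012 ]
 [0.3678 0.0543 0.012 ]] [0.4514 0.1173 0.012 ]
[0.4424 0.249  0.028 ]
[0.545  0.2674 0.028 ]
[0.4527 0.3796 0.028 ]
hose [0.3846 0.3852 0.3854 0.3841 0.3851 0.3871 0.3863] table 0.3880206
hose [0.3881 0.386  0.3863 0.3862 0.3871 0.3856 0.3876] table 0.3894134
hose [0.3982 0.3892 0.389  0.388  0.3881 0.3862 0.3869] table 0.3893286
hose [0.3847 0.3841 0.3833 0.383  0.3838 0.3851 0.3846] table 0.3872391
[(array([0.4416, 0.2491, 0.028 ]), 22.7), (array([0.5444, 0.2678, 0.028 ]), 22.6), (array([0.4519, 0.38  , 0.028 ]), 23.6)]
[np.float64(0.420795845050584), np.float64(-0.15979716824161055)] 1.85 [-0.53  0.4   1.92  0.    0.83 -2.38]
[np.float64(0.420795845050584), np.float64(-0.15979716824161055)] -1.29 [-0.53  0.4   1.92 -0.    0.83  0.76]
[np.float64(0.420795845050584), np.float64(-0.15979716824161055)] 0 [-0.53  0.4   1.92 -0.    0.83 -0.53]
[np.float64(0.508784154949416), np.float64(-0.15836283175838944)] 1.85 [-0.45  0.52  1.69  0.    0.93 -2.29]
[np.float64(0.508784154949416), np.float64(-0.15836283175838944)]
[... 275 characters left out ...]
42234427648133405), np.float64(-0.2547845482460315)] -1.29 [-0.7   0.46  1.8  -0.    0.88  0.6 ]
[np.float64(0.42234427648133405), np.float64(-0.2547845482460315)] 0 [-0.7   0.46  1.8  -0.    0.88 -0.7 ]
[np.float64(0.5103325863801661), np.float64(-0.25335021176281036)] 1.85 [-0.6   0.57  1.59  0.    0.98 -2.44]
[np.float64(0.5103325863801661), np.float64(-0.25335021176281036)] -1.29 [-0.6   0.57  1.59 -0.    0.98  0.7 ]
[np.float64(0.5103325863801661), np.float64(-0.25335021176281036)] 0 [-0.6   0.57  1.59 -0.    0.98 -0.6 ]
[0.447, 0.12] 1.85 [ 0.1   0.54  1.94  0.    0.66 -1.75]
[0.447, 0.12] -1.29 [ 0.1   0.54  1.94 -0.    0.66  1.39]
[0.447, 0.12] 0 [ 0.1   0.54  1.94 -0.    0.66  0.1 ]
```

```bash
cat >> h.py <<'E'
YP-=np.pi
def pick(x,y,z,yaw,up):
    bot.goto([x,y,up],down(yaw)); 
    hit=bot.move_l([x,y,z],speed=.12,contact_N=15); bot.clamp(25); w0=bot.get_width(); bot.move_l([x,y,up],speed=.15)
    print("pick",hit,w0,bot.get_width())
def place(x,y,z,yaw,up):
    bot.goto([x,y,up],down(yaw)); print("before place w",bot.get_width())
    bot.move_l([x,y,z+.02],speed=.12); hit=bot.move_l([x,y,z-.003],speed=.03,contact_N=3); print("hit",hit,bot.get_position())
    bot.open_gripper(); bot.dwell(.1); bot.move_l([x,y,up],speed=.15); print("t",bot.get_t())
E
python3 - <<'E'
from h import *
pick(.4185,-.157,.061,YP,.16)
place(.4514,.1173,.024,-.033,.14)
bot.goto([0.46,0.10,0.27],down(0.0)); a=snap("tr2")
E
```

```text
pick False 0.0507652309362978 0.05094581370541039
before place w 0.05057899206206449
hit True [0.45118311 0.11731483 0.02391846]
t 19.8417
```

View pics/tr2.png

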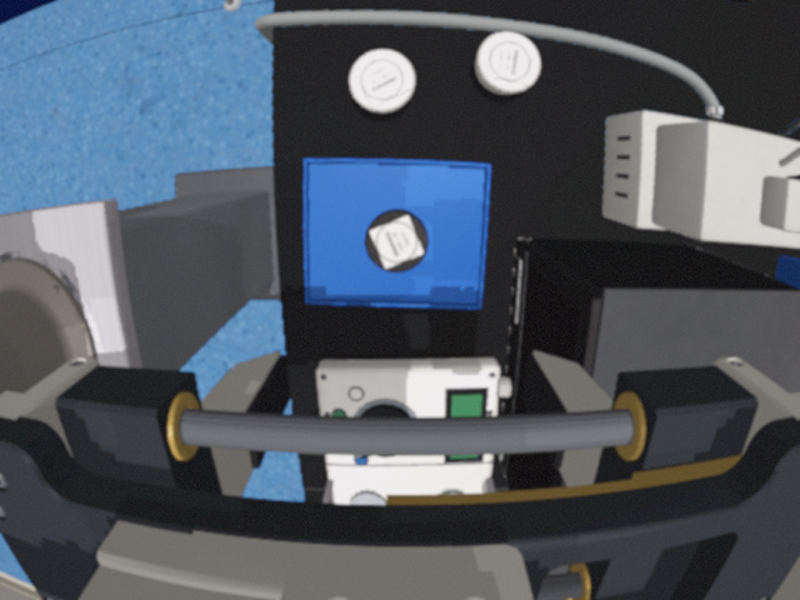

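Black pot is upright in the middle of the tray at (398,240). Now the white pots, each with a fresh detection just before its pick.

```bash
cat >> h.py <<'E'
def job(near,pan,yaw_pick,yaw_place):
    bot.goto([0.47,0.25,0.27],down(0.0)); c=find_white(); print(c)
    x,y=min((k[0][:2] for k in c),key=lambda k:np.hypot(*(k-np.array(near))))
    if np.hypot(x-near[0],y-near[1])>.015: print("MOVED",x,y); return False
    pick(x,y,.023,yaw_pick,.15)
    if bot.get_width()<.045: print("LOST"); return False
    bot.move_l([.44,min(y,.25),.15])
    # same height of pot in grip: bottom is .023 below TCP
    bot.goto([.43,-.05,.15],down(yaw_place))
    if bot.get_width()<.045: print("LOST2"); return False
    place(*st(*PAN[pan],.063),yaw_place,.15); return True
E
python3 - <<'E'
from h import *
if job((.442,.249),0,0,YP):
    bot.goto([0.46,-0.14,0.27],down(0.02)); snap("st3"); print(bot.get_t())
E
```

```text
[(array([0.4417, 0.2492, 0.028 ]), 22.7), (array([0.5444, 0.2678, 0.028 ]), 22.6), (array([0.4522, 0.3791, 0.028 ]), 23.7)]
pick False 0.05085526746516034 0.05084350394933436
before place w 0.05073273593309321
hit True [ 0.42062464 -0.15978439  0.06294968]
t 29.6167
30.8
```

View pics/st3.png

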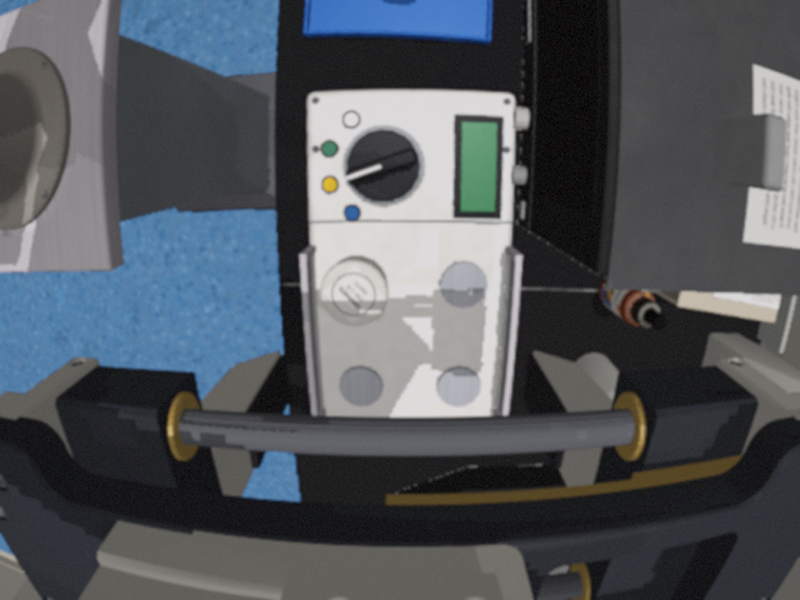

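The white pot stands on pan_0, lid at (354,292), within about 2 mm of centre. The knob is still on yellow.

Run:
```python
from h import *
if job((.452,.379),2,0,YP) and job((.5446,.2676),1,1.42-np.pi,TH-np.pi/2):
    bot.goto([0.46,-0.14,0.27],down(0.02)); snap("st4"); print(bot.get_t())
```

```text
[(array([0.5446, 0.2679, 0.028 ]), 22.7), (array([0.4519, 0.3795, 0.028 ]), 23.6)]
pick False 0.05004849425449654 0.05042475007785474
before place w 0.05015732149279696
hit True [ 0.42213665 -0.25468041  0.06288632]
t 42.0167
[(array([0.5444, 0.2679, 0.028 ]), 22.9)]
pick False 0.05068336785417656 0.050294873511411785
before place w 0.05038635204091713
hit True [ 0.50858632 -0.15827742  0.06293427]
t 54.025
55.4833
```

View pics/st4.png

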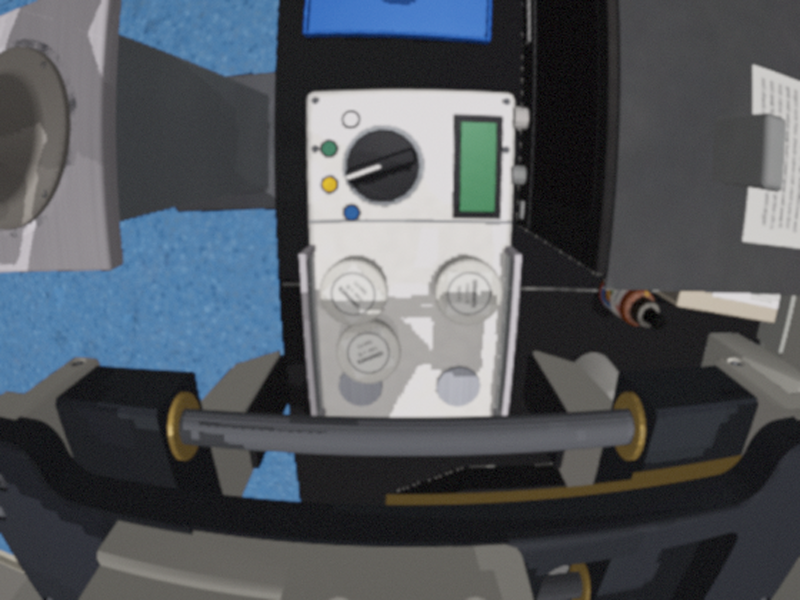

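The pan_2 pot has been displaced: its lid is now at (368,352), between pans 0 and 2. I'll look closer and check its height.

Run:
```python
from h import *
im,d,p,r=snap("st5")
i=viewer.camera_info("wrist"); f=210/np.tan(np.radians(i["vertical_fov"]/2)); H=i["hand_eye"]; M=R.from_rotvec(r).as_matrix()
def P(u,v):
    x,y=u-i["cx"],v-i["cy"]; q=np.hypot(x,y); t=q/f
    D=np.array([x/q*np.sin(t),y/q*np.sin(t),np.cos(t)]); D=D/D[2]*d[int(round(v)),int(round(u))]
    return (p+M@(H[:3,:3]@D+H[:3,3])).round(4)
for n,(u,v) in dict(c=(368,352),l=(350,352),r=(386,352),t=(368,336),b=(368,370),p0=(354,292),p1=(469,292)).items(): print(n,P(u*.7,v*.7))
print("centre@.065",wrist(368*.7,352*.7,.066,p,r),"p0",wrist(354*.7,292*.7,.07,p,r),"p1",wrist(469*.7,292*.7,.07,p,r))
cv2.imwrite("pics/crop5.png",cv2.resize(im[160:300,200:380,::-1],(720,560),interpolation=cv2.INTER_CUBIC))
```

```text
c [ 0.432  -0.2096  0.066 ]
l [ 0.4174 -0.2097  0.0667]
r [ 0.4465 -0.2093  0.0658]
t [ 0.432  -0.1965  0.064 ]
b [ 0.432  -0.2247  0.0683]
p0 [ 0.4221 -0.1579  0.0711]
p1 [ 0.5098 -0.1562  0.0711]
centre@.065 [ 0.43199449 -0.20958943  0.066     ] p0 [ 0.42196471 -0.15822579  0.07      ] p1 [ 0.5099258  -0.15656729  0.07      ]
```

View pics/crop5.png

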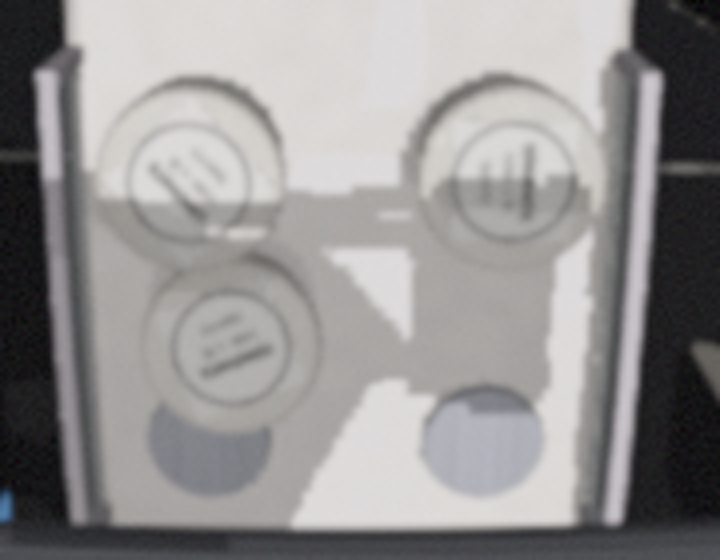

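The pot leans about 9° on the edge of pan_2, next to the pan_0 pot, probably the announced knock. I'll grip it diagonally where the fingers clear the neighbours and the screen, stand it on the worktop to right it, and redo it.

Run:
```python
from h import *
x,y=.435,-.2115; yaw=.96
bot.goto([x,y,.16],down(yaw)); hit=bot.move_l([x,y,.0615],speed=.06,contact_N=5); print(hit,bot.get_position())
if hit: bot.move_l([x,y,.16],speed=.06)
else:
    bot.clamp(20); print(bot.get_width()); bot.move_l([x,y,.16],speed=.08); print(bot.get_width())
    if bot.get_width()>.045:
        bot.goto([.45,.1,.16],down(0)); place(.45,.25,.025,0,.15)
    bot.goto([0.47,0.25,0.27],down(0.0)); print(find_white(),bot.get_t())
```

```text
False [ 0.43516916 -0.21161168  0.06180491]
0.05021983971978658
0.05049903106792754
before place w 0.05051668691891969
hit True [0.44966354 0.25001994 0.02867653]
t 66.0333
[(array([0.4503, 0.2541, 0.028 ]), 23.0)] 66.6417
```

Run:
```python
from h import *
if job((.4503,.2541),2,0,YP):
    bot.goto([0.46,-0.17,0.27],down(0.02)); im,d,p,r=snap("st6"); print(bot.get_t())
```

```text
[(array([0.4502, 0.2541, 0.028 ]), 22.8)]
pick False 0.05033024830496644 0.0501622775597488
before place w 0.05008915565971417
hit True [ 0.4221606  -0.25471094  0.06293678]
t 75.7083
76.8083
```

View pics/st6.png

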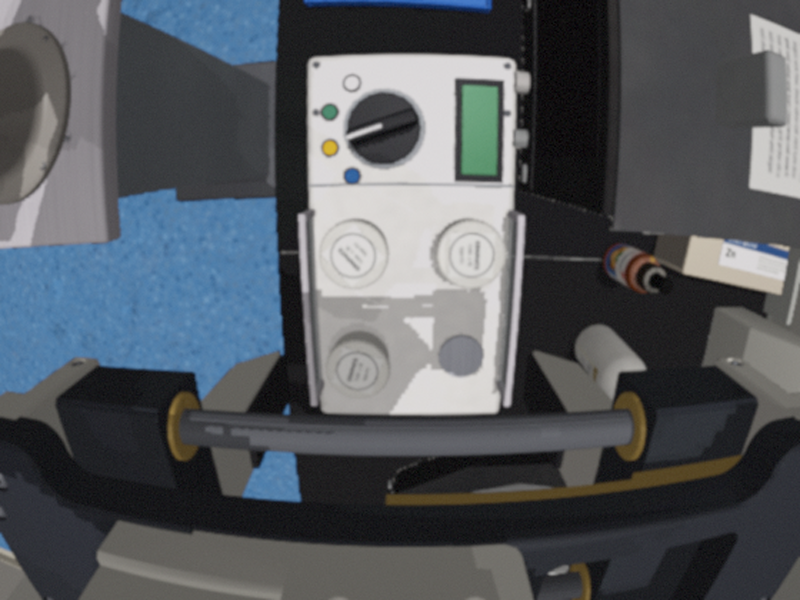

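All three white pots sit on pans 0, 1 and 2, with labels at (354,253), (473,254) and (358,371), and the knob is on yellow. I'll check the centring numbers, then turn to green.

Run:
```python
from h import *
z=np.load("pics/st6.npz"); ok=True
for (u,v),k in [((354,253),0),((473,254),1),((358,371),2)]:
    e=1000*(wrist(u*.7,v*.7,.07,z["p"],z["r"])[:2]-st(*PAN[k],0)[:2]); print(k,e.round(1)); ok&=np.hypot(*e)<5
if ok:
    turn(.325,-.325); bot.dwell(.3)
    bot.goto([0.46,-0.17,0.27],down(0.02)); snap("st7"); viewer.camera; im,d=viewer.camera("side"); cv2.imwrite("pics/side7.png",cv2.resize(im[:,:,::-1],(800,600))); print(bot.get_t())
```

```text
0 [1.1 2.1]
1 [2.1 1.6]
2 [1.2 0.1]
w 0.012043618925992594 [ 0.44132871 -0.06267044  0.06701412]
Tz 0.469
Tz 0.557
Tz 0.707
Tz 0.918
Tz -0.015
Tz -0.068
84.2917
85.675
```

View pics/st7.png

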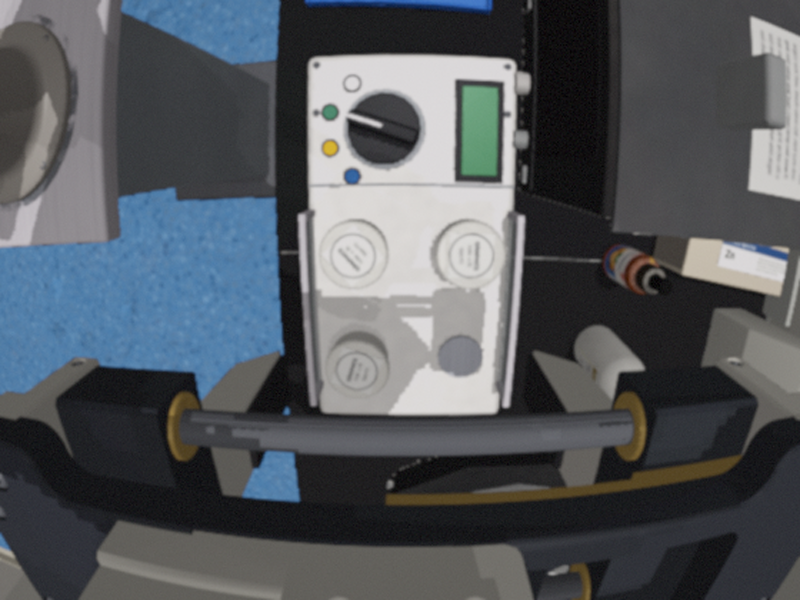

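View pics/side7.png

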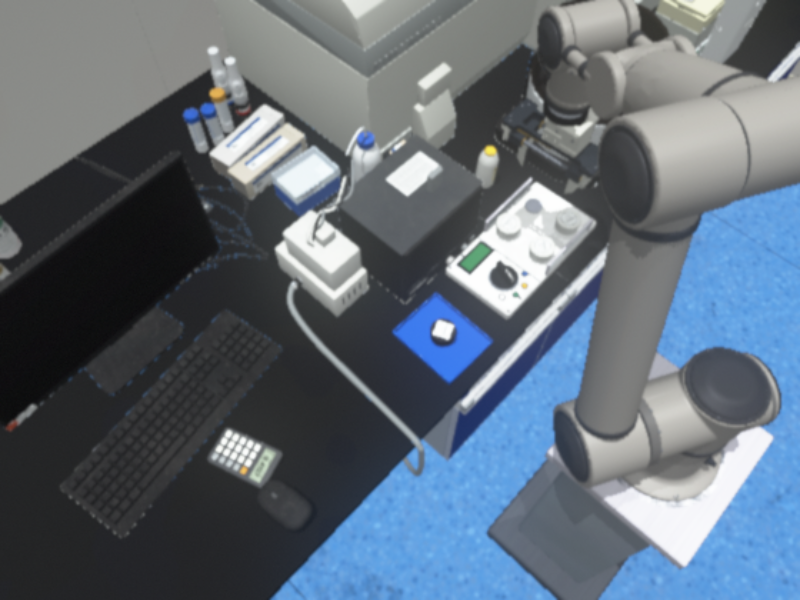

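The knob points at green (348,116). The pots haven't moved, the black pot is in the tray, and the mouse, calculator and bottles are where they were. Handing in.

```bash
python3 -c "
from h import *
bot.hand_in(); print(bot.get_t())"
```

```text
the job is handed in; nothing more can be done
the job is handed in; nothing more can be done
```

The job is done and handed in at about 86 s of the 210 s allowed. I turned the knob from white to yellow and stood the single black pot in the blue tray. The three white pots then went on pans 0, 1 and 2, and last I turned the knob to green.

**Problem on the way:** the pot on pan_2 was found shifted and leaning against the pan's edge after I had placed it. This was probably the announced knock, but I did not see it happen. I gripped it again, stood it on the worktop to right it, and placed it again.

**Last checks:**
- **Knob:** it points at green and sits in its detent.
- **White pots:** the camera put them within about 1 to 3 mm of their pan centres before the final turn. The picture afterwards shows them unmoved.
- **Black pot:** it is upright in the tray.
- **Bystanders:** the mouse, calculator and bottles look undisturbed by eye; I did not measure them. The dropper showed only in the wrist camera's pictures.

No check failed at the end. The wrist moment read up to about 0.9 N m during the knob turns, well above the stated 0.1 N m for a detent, and I did not look into why.

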